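# Find the good spring bay with the feeler gauge

### The arm

A 7-joint arm with a two-finger parallel gripper is mounted at the origin on a cart in front of the work surface, level with it; the furniture and walls round the work are solid. World frame = base frame: x ahead of the robot, y to its left, z up, the work surface at z = 0. Lengths are in mm, angles in rad, forces in N, time in s.
With the tool pointing down it reaches from about 425 to 950 mm from the base axis. Payload 4.7 kg.
Tool frame: the origin (TCP) lies at the very end of the fingers, on their centre line; the grasp point (between the pads) lies 19 mm behind it (manip.pinch_z is the distance from the TCP to the grasp point, in mm); z points along the fingers, y is the line along which they close (so a half turn about z gives the same grasp; the last joint's range is limited). The gripper opens to 87 mm and grips with 3 to 60 N. Pads are 19 mm wide; open, the fingers measure 117 mm over their backs; the gripper's body (75 mm by 190 mm) begins 51 mm behind the grasp point.
Start: joints at [1.213, 0.469, -0.049, 1.532, 0.024, 1.141, -0.082], TCP at [218.01, -638.843, 222.573] pointing down, gripper open.
Joint ranges: [-2.59, 2.59], [-0.33, 1.99], [-1.39, 1.29], [0.1, 2.45], [-1.04, 4.18], [0.21, 1.99], [-2.66, 2.66]. Speed limits (rad/s): [2.57, 2.57, 3.14, 3.14, 3.14, 3.14, 3.14].

### API

Orientations are given as a 3x3 rotation matrix whose columns are the frame's x, y, z axes.
In Python, from station import manip gives the robot as it stands. The module is installed in compiled form; this text tells all that it offers.
- The arm moves only by the tool jog_arm, never from a script. Its arguments are lists of equal length, an entry for each row: "xyz": the shift along the tool's x, y, z in m, a list of three; "dr": the turn, a rotation vector about the tool's x, y, z in degrees, a list of three; "grip": the opening, from 0 (shut) to 1 (fully open). In form: {"xyz": [[tx, ty, tz], ...], "dr": [[rx, ry, rz], ...], "grip": [grip, ...]}. A call has 1 to 12 rows; each row shifts and turns the commanded pose from where the row before left it, along the tool's axes as they then stand; what a row does not reach is not made up. A row lasts 1/10 s, in which the tool goes at most 50 mm and 8.59 degrees, less where a joint would pass 70% of its speed; a pose out of reach is approached as far as the arm can. A call is refused whole if a number of a shift passes 0.05 or a number of a turn 8.59, either way. A call with a gripper value outside its range is refused whole. The fingers move at their own pace and stop on an object; "grip_force" is the grip in N (left out, the last holds). Time passes only in rows, so rows that do not move let the fingers close. It gives the time, the measured TCP pose, the force, the opening and the grip force at its end, in the units of the state.
- manip.sense(): the state, without advancing time (a new reading comes with each control period).
- manip.snapshot(name): name is "side" or "top"; returns the picture (384x512x3 uint8, red, green, blue); there is no depth.
- manip.calibration(name): a dict with "mtx" (3x3 intrinsics, pixels), "origin" and "orientation" of the camera in the world. Camera axes: x right, y down, z forward; pixel columns grow to the right and rows downward; lengths in mm; the calibration is good to about 2 mm. A picture is of the moment at which its call begins. calibration takes no time and is no camera call.
- manip.sign_off(): hands the job in; it is judged then, once.
The state is a dict: "t": time; "q": joint angles; "joint_vel": joint speeds; "effort": joint torques, N m; "position": TCP position; "tool_rot": TCP orientation; "ft_force": force on the tool from outside, world axes, zero at the start; "ft_torque": the same for the moment, N m; "gripper_width": finger opening in mm; "gripper_force": force on a finger pad.
Only numpy, scipy, OpenCV 4.12 (cv2) and the standard library are available. Lean on these libraries where they do the work, as an engineer would, in place of code of your own. Each camera call takes 0.05 s, during which the arm holds its last target. There are 200 camera calls.

### The job

The slide-cassette holder has four bays that look alike, but only one still has a good spring clip. Slide the orange-handled feeler gauge blade-first into the bays and judge by the resistance: one bay is seized and stops the blade soon after the mouth, two are worn and let it in with little or no drag, one grips it with a firm even drag. Leave the gauge pushed fully home (handle up to the mouth), standing level on the bench, in the bay that grips it firmly, and do not disturb the cup or the vial.

Things in the scene. Friction and masses are not known exactly. Their poses are not given: they have to be found in the camera images.
- gauge: Loose feeler gauge, 0.14 to 0.28 kg. Orange handle 60 long x 26 wide x 42 mm high on a black foot 56 x 30 x 4 mm that stands on the worktop; a steel blade 6 mm thick, 24 mm high (z 10 to 34 mm) sticks out 87 mm from its front end along +x, nose rounded. Origin: under the handle's middle, at the foot. x along the blade, z up. Grip across the 26 mm width (y), from above.
- gauge_shoulder (a point): Middle of the front end of the handle, where the blade begins: 30 mm ahead of the gauge's origin, 22 mm up.
- gauge_tip (a point): Nose of the blade: 117 mm ahead of the gauge's origin, 22 mm up.
- holder: Fixed slide-cassette holder: white box, blue roof, grey base, 120 deep (x), 180 wide (y), 54 mm high. Origin under its middle. In its front (-x, towards the robot) four mouths 42 mm apart: upright aluminium guides narrowing from 22 mm to a 9 mm throat 17 mm inside; free height z 5 to 46 mm, free depth 110 mm. The blade goes in along the holder's +x.
- bay1_mouth (a point): Middle of the leftmost bay's mouth (holder x = -60, y = +63 mm), 22 mm up; with the gauge home the handle's front end lies here. Hidden clip behind it: seized (blade stops dead 28 to 36 mm in), worn (drag under 3 N all the way) or good (resistance begins about 30 mm in, may reach 20 N while the nose spreads the clip, then a drag of 4 to 10 N to the end).
- bay2_mouth (a point): The same for the second bay (holder y = +21 mm). One bay is seized, two worn, one good; which is which varies.
- bay3_mouth (a point): The same for the third bay (holder y = -21 mm). One bay is seized, two worn, one good; which is which varies.
- bay4_mouth (a point): The same for the rightmost bay (holder y = -63 mm). One bay is seized, two worn, one good; which is which varies.
- cup: Bystander: specimen cup with yellow lid, 64 mm wide, 68 mm high, loose. Origin under its middle.
- capillary_vial: Bystander: small vial with a red cap, 19 mm wide, 78 mm high, loose, at the right among the bench things. Origin under its middle.
- microscope: Obstacle, fixed: white and black microscope about 0.4 m tall, at the left behind the work. Origin under the middle of its foot. Its eyepieces overhang about 170 mm towards the robot at 0.25 to 0.4 m height; the arm should pass in front of it, drawn in.
Mind the look-alikes: they are no part of the job. Of the things that look like the holder, the larger one is meant.

How it is judged:
By the outcome, as a careful person would: the job done as asked, in the order asked, and still so for the second after the job is handed in, with the robot touching nothing.
It also fails if it takes over 72 s, if anything falls off the work surface, if the arm or the gripper's body presses on something with over 40 N, if the wrist force passes 120 N, or if a joint passes its speed limit or range.

## Working session

There is one attempt and no reset: what is moved stays moved. The work goes in short steps, Python scripts to look and compute and a tool call to move; the robot and the scene stay as the last step left them, time stands still between calls to the robot, and variables do not carry over. Pictures are saved under pics/ and viewed, at most 10 in all, crops included, and the job is handed in when it is done.

Besides the shell and the picture viewer there is one more tool, called after "Emit:" as a command line: name --argument value ..., lists and objects as JSON in quotes. jog_arm: Moves the arm, as the interface text tells. Its arguments: {"type":"object","properties":{"xyz":{"type":"array"},"dr":{"type":"array"},"grip":{"type":"array"},"grip_force":{"type":"number"}},"required":["xyz","dr","grip"]}

```bash
mkdir -p pics; python3 - <<'E'
from station import manip
import cv2,numpy as np
np.set_printoptions(precision=4,suppress=True)
for n in("side","top"):
    im=manip.snapshot(n); np.save(n+'.npy',im)
    cv2.imwrite(f'pics/{n}1.png',cv2.cvtColor(im,cv2.COLOR_RGB2BGR))
    c=manip.calibration(n); print(n,c['mtx'],c['origin'],c['orientation'])
s=manip.sense();print(s['position'],s['tool_rot'],s['ft_force'],s['t'])
E
```

```text
side [[493.0064   0.     263.3313]
 [  0.     493.0064 192.5837]
 [  0.       0.       1.    ]] [ -163.311  -1276.7323   890.6824] [[ 0.8284 -0.2684  0.4917]
 [-0.5602 -0.4008  0.7249]
 [ 0.0025 -0.876  -0.4823]]
top [[380.9534   0.     260.8385]
 [  0.     380.9534 195.8975]
 [  0.       0.       1.    ]] [ 549.4627  -45.1894 1373.2188] [[-0.0167 -0.9956  0.0925]
 [-0.9998  0.0161 -0.0073]
 [ 0.0058 -0.0926 -0.9957]]
[ 217.8573 -638.3048  221.6246] [[ 0.9464  0.323  -0.0006]
 [ 0.323  -0.9464  0.0016]
 [-0.     -0.0017 -1.    ]] [1.3269 0.0717 0.5131] 0.1
```

View pics/side1.png

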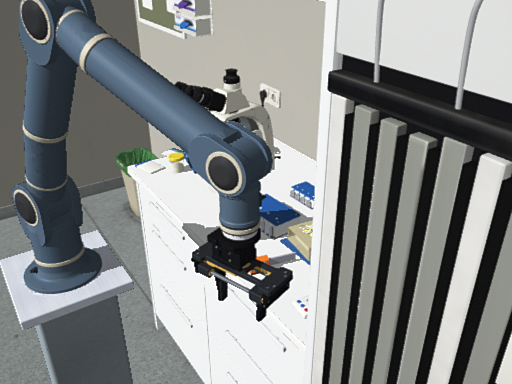

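View pics/top1.png

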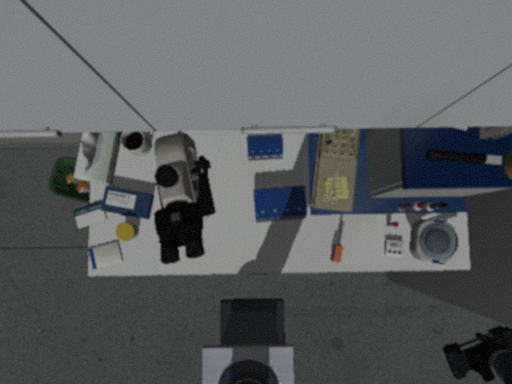

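Top view: the holder is the larger blue roof at about (280,203), the gauge handle is at (337,253), the cup at (125,231) and the red vial cap at about (393,224). I'll zoom in to measure.

```bash
cat > h.py <<'E'
from station import manip
import cv2,numpy as np
np.set_printoptions(precision=3,suppress=True)
def ray(n,px,z):
    c=manip.calibration(n);o=np.array(c['origin']);R=np.array(c['orientation'])
    d=R@np.linalg.solve(np.array(c['mtx']),[px[0],px[1],1.]);return o+d*(z-o[2])/d[2]
def proj(n,p):
    c=manip.calibration(n);v=np.array(c['mtx'])@(np.array(c['orientation']).T@(np.array(p,float)-c['origin']));return v[:2]/v[2]
def rect(im,lo,hi,box):
    x0,y0,x1,y1=box;h=cv2.cvtColor(im,cv2.COLOR_RGB2HSV)
    m=cv2.inRange(h,np.array(lo),np.array(hi));k=np.zeros_like(m);k[y0:y1,x0:x1]=m[y0:y1,x0:x1]
    n,l,s,c=cv2.connectedComponentsWithStats(k)
    i=1+np.argmax(s[1:,4]);m=(l==i).astype(np.uint8)
    pts=np.argwhere(m)[:,::-1].astype(np.float32)
    return cv2.minAreaRect(pts),pts
def crop(im,box,f,name):
    x0,y0,x1,y1=box
    cv2.imwrite(name,cv2.cvtColor(cv2.resize(im[y0:y1,x0:x1],None,fx=f,fy=f,interpolation=cv2.INTER_CUBIC),cv2.COLOR_RGB2BGR))
E
python3 - <<'E'
from h import *
im=np.load('top.npy')
crop(im,(240,175,420,280),4.4,'pics/c1.png')
r,p=rect(im,(5,150,90),(18,255,255),(320,235,350,270));print(r,len(p))
for q in cv2.boxPoints(r):print(ray('top',q,46))
r,p=rect(im,(100,100,40),(125,255,255),(245,178,309,230));print(r,len(p))
for q in cv2.boxPoints(r):print(ray('top',q,54))
E
```

```text
((337.1538391113281, 253.23077392578125), (6.275716304779053, 15.297059059143066), 11.309932708740234) 95
[ 446.387 -298.649   46.   ]
[ 497.527 -310.798   46.   ]
[ 492.941 -331.968   46.   ]
[ 441.829 -319.745   46.   ]
((279.70733642578125, 202.1341552734375), (29.930530548095703, 50.0719108581543), 85.03025817871094) 1243
[695.205 -29.642  54.   ]
[ 707.631 -203.897   54.   ]
[ 603.499 -210.07    54.   ]
[591.351 -37.058  54.   ]
```

View pics/c1.png

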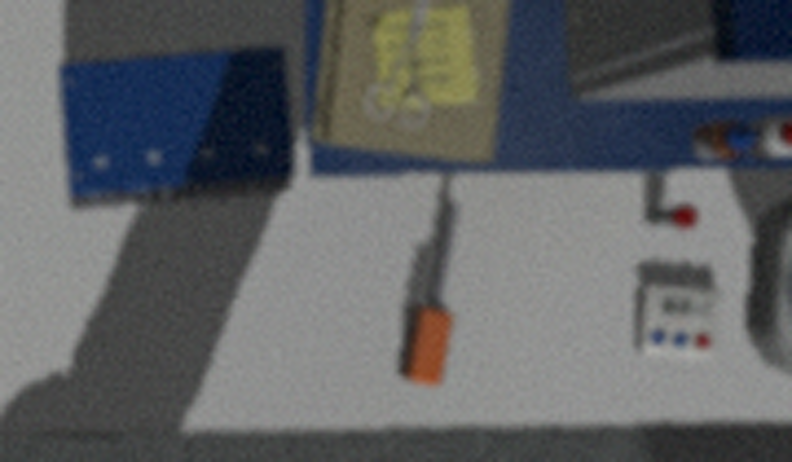

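```bash
cat >> h.py <<'E'
from scipy.optimize import minimize
def fit(n,w,box,x0,L,W,z,S=6):
    """fit rectangle LxW at height z, (x,y,yaw deg), to soft weight image w (0..1)"""
    bx,by,ex,ey=box
    def cost(v):
        a=np.radians(v[2]);e=np.array([np.cos(a),np.sin(a)]);f=np.array([-e[1],e[0]])
        P=[proj(n,[*(np.array(v[:2])+i*L/2*e+j*W/2*f),z]) for i,j in((1,1),(1,-1),(-1,-1),(-1,1))]
        m=np.zeros(((ey-by)*S,(ex-bx)*S),np.uint8)
        q=np.round((((np.array(P)+.5-[bx,by])*S-.5)*256)).astype(np.int32)
        cv2.fillPoly(m,[q],255,shift=8)
        m=cv2.resize(m,(ex-bx,ey-by),interpolation=cv2.INTER_AREA)/255.
        m=cv2.GaussianBlur(m,(0,0),.7)
        return ((m-w[by:ey,bx:ex])**2).sum()
    s=np.array([x0]+[np.array(x0)+d for d in((8,0,0),(0,8,0),(0,0,5))],float)
    r=minimize(cost,x0,method='Nelder-Mead',options=dict(initial_simplex=s,xatol=.02,fatol=1e-3))
    return r.x,r.fun
E
python3 - <<'E'
from h import *
im=np.load('top.npy').astype(float)
R,G,B=im[...,0],im[...,1],im[...,2]
o=np.clip((R-B)/(R+B+1)/.55,0,1)
print(o[250:256,332:343])
print('gauge',fit('top',o,(328,238,350,268),[470,-315,-12],60,26,46))
b=np.clip((B-R)/(B+R+1)/.6,0,1)
print(b[200,250:312],b[180:225,270])
for L in(120,112,106):print('holder',L,fit('top',b,(244,178,308,228),[650,-120,4],L,180 if L>110 else 176,54))
print([ray('top',(240+x/4.4-.4,175+y/4.4-.4),54)[:2] for x,y in((100,162),(153,157),(207,153),(260,148))])
print('gauge tip',ray('top',(341.2,220.3),34),'vial',ray('top',(395.5,223.8),78),'cup',ray('top',(125,231),68))
E
```

```text
[[0.06  0.275 0.657 0.809 0.92  0.89  0.991 0.949 0.924 0.62  0.237]
 [0.093 0.44  0.715 0.813 0.899 0.96  0.909 0.881 0.97  0.621 0.191]
 [0.098 0.498 0.786 0.814 0.93  0.919 0.909 0.983 0.875 0.497 0.151]
 [0.149 0.6   0.759 0.898 0.924 0.958 0.919 1.    0.87  0.442 0.12 ]
 [0.227 0.576 0.859 0.862 0.909 0.914 0.944 0.953 0.731 0.389 0.092]
 [0.294 0.658 0.812 0.879 0.904 0.948 0.972 0.983 0.754 0.288 0.047]]
gauge (array([ 470.204, -314.789,  -13.57 ]), np.float64(2.50174308221824))
[0.    0.006 0.006 0.034 0.205 0.733 1.    0.971 1.    0.861 1.    0.876
 1.    0.901 0.964 0.875 1.    1.    0.917 0.991 1.    1.    0.984 0.812
 1.    0.792 1.    0.997 1.    0.878 0.901 1.    1.    1.    0.935 0.984
 1.    0.924 1.    0.98  0.667 1.    0.978 1.    1.    0.861 1.    0.643
 1.    0.982 1.    0.784 1.    1.    0.583 0.346 0.076 0.    0.087 0.278
 0.409 0.081] [0.036 0.    0.038 0.    0.    0.    0.    0.1   0.448 0.864 0.841 0.91
 0.966 0.941 0.979 1.    1.    0.991 1.    0.931 1.    0.91  1.    0.87
 0.921 1.    0.847 1.    1.    1.    1.    0.979 0.961 1.    0.833 0.905
 0.82  0.664 0.417 0.172 0.011 0.008 0.    0.    0.   ]
holder 120 (array([ 649.777, -120.608,    2.871]), np.float64(241.30821740436605))
holder 112 (array([ 648.924, -120.049,    3.102]), np.float64(139.66490806143108))
holder 106 (array([ 649.147, -120.495,    3.744]), np.float64(64.71095891321627))
[array([617.957, -59.182]), array([ 621.212, -101.001]), array([ 623.669, -143.629]), array([ 626.93 , -185.523])]
gauge tip [ 583.223 -336.      34.   ] vial [ 567.187 -510.76    78.   ] cup [558.207 409.626  68.   ]
```

Emit:
jog_arm --xyz '[[0.034,-0.022,0],[0.034,-0.022,0],[0.034,-0.022,0],[0.034,-0.022,0],[0.034,-0.022,0],[0.034,-0.022,0],[0.034,-0.023,0],[0.034,-0.023,0],[0.034,-0.023,0],[0.037,-0.024,0],[0,0,0]]' --dr '[[0,0,0],[0,0,0],[0,0,0],[0,0,0],[0,0,0],[0,0,0],[0,0,0],[0,0,0],[0,0,0],[0,0,0],[0,0,0]]' --grip '[1,1,1,1,1,1,1,1,1,1,1]'

```text
t: 1.2
position: [474.4, -308.0, 222.5]
tool_rot: [[0.943, 0.334, 0.002], [0.334, -0.943, 0.004], [0.003, -0.003, -1.0]]
ft_force: [0.5, 0.5, -0.6]
gripper_width: 87.1
gripper_force: 0.0
```

Emit:
jog_arm --xyz '[[0,0,0],[0,0,0],[0,0,0],[0,0,0],[0,0,0],[0,0,0]]' --dr '[[0,0,8],[0,0,8],[0,0,8],[0,0,8],[0,0,0],[0,0,0]]' --grip '[0.7,0.7,0.7,0.7,0.7,0.7]'

```text
t: 1.8
position: [469.7, -315.2, 222.3]
tool_rot: [[0.974, -0.225, -0.001], [-0.225, -0.974, 0.0], [-0.001, -0.0, -1.0]]
ft_force: [0.3, 0.5, 0.9]
gripper_width: 61.6
gripper_force: 0.0
```

```bash
python3 - <<'E'
from h import *
im=manip.snapshot('side'); np.save('side2.npy',im)
crop(im,(200,170,330,300),4.5,'pics/s2.png')
s=manip.sense();p=s['position'];R=np.array(s['tool_rot'])
print(p,R,s['ft_force'],s['gripper_width'],s['t'])
print(R.T@(np.array([470.2,-314.8,8])-p), np.degrees(np.arctan2(R[1,0],R[0,0])))
E
```

```text
[ 469.766 -315.187  222.379] [[ 0.974 -0.225 -0.   ]
 [-0.225 -0.974  0.   ]
 [-0.    -0.    -1.   ]] [ 0.144 -0.374  0.237] 61.550190932945625 1.85
[  0.413  -0.468 214.379] -13.027576533603039
```

View pics/s2.png

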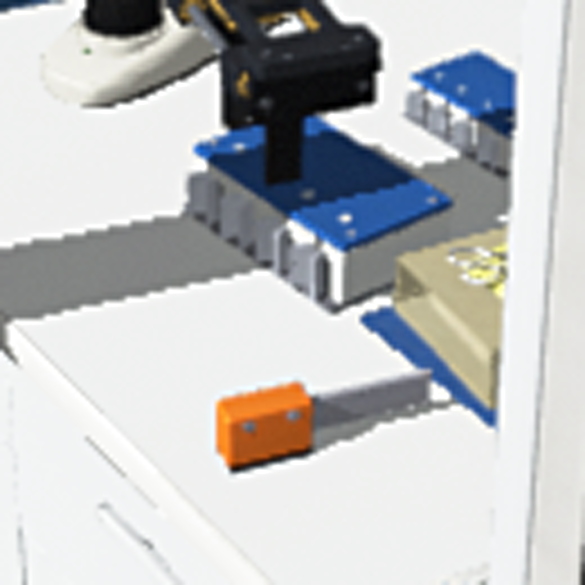

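The side view is clear. The holder's mouths protrude in front of the roof, with the front-right base corner at crop (340,310). The gauge stands upright, with its blade tip at crop (430,373).

```bash
python3 - <<'E'
from h import *
f=lambda x,y,z:ray('side',(200+(x+.5)/4.5-.5,170+(y+.5)/4.5-.5),z)
for n,a in dict(base_fr=(338,310,0),roof_fr=(345,250,54),roof_br=(452,203,54),roof_fl=(195,150,54),tiptop=(430,373,34),dot4=(346,218,54),dot3=(308,194,54),dot1=(238,146,54)).items():print(n,f(*a))
im=np.load('side2.npy')
im2=np.load('top.npy').astype(float);R,B=im2[...,0],im2[...,2]
b=np.clip((B-R)/(B+R+1)/.6,0,1)
for L,W in((100,174),(104,172),(104,180),(108,172),(100,180)):print(L,W,fit('top',b,(246,182,304,226),[650,-120,4],L,W,54))
E
```

```text
base_fr [ 604.21  -211.026    0.   ]
roof_fr [ 604.599 -217.664   54.   ]
roof_br [ 705.328 -209.452   54.   ]
roof_fl [591.52  -41.083  54.   ]
tiptop [ 582.749 -345.215   34.   ]
dot4 [ 629.725 -183.527   54.   ]
dot3 [ 625.939 -141.125   54.   ]
dot1 [621.702 -54.038  54.   ]
100 174 (array([ 649.834, -121.241,    3.556]), np.float64(41.15330206078246))
104 172 (array([ 649.509, -120.265,    3.833]), np.float64(45.916569286223016))
104 180 (array([ 650.096, -124.886,    4.284]), np.float64(45.91394008832354))
108 172 (array([ 649.564, -120.481,    4.942]), np.float64(67.20254079964059))
100 180 (array([ 650.025, -124.262,    3.778]), np.float64(41.1136101167984))
```

Emit:
jog_arm --xyz '[[0,0,0.04],[0,0,0.04],[0,0,0.04],[0,0,0.04],[0,0,0.03],[0,0,0.015],[0,0,0.009],[0,0,0],[0,0,0]]' --dr '[[0,0,0],[0,0,0],[0,0,0],[0,0,0],[0,0,0],[0,0,0],[0,0,0],[0,0,0],[0,0,0]]' --grip '[0.7,0.7,0.7,0.7,0.7,0.7,0.7,0.7,0.7]'

```text
t: 2.75
position: [471.0, -315.8, 9.8]
tool_rot: [[0.974, -0.227, 0.002], [-0.227, -0.974, -0.001], [0.002, 0.001, -1.0]]
ft_force: [-0.6, -0.6, 0.6]
gripper_width: 61.3
gripper_force: 0.0
```

Emit:
jog_arm --xyz '[[0,0,0],[0,0,0],[0,0,0],[0,0,0],[0,0,0],[0,0,0],[0,0,0],[0,0,0],[0,0,0],[0,0,0]]' --dr '[[0,0,0],[0,0,0],[0,0,0],[0,0,0],[0,0,0],[0,0,0],[0,0,0],[0,0,0],[0,0,0],[0,0,0]]' --grip '[0.5,0.4,0.3,0.2,0.2,0.2,0.2,0.2,0.2,0.2]' --grip_force 40

```text
t: 3.75
position: [470.0, -315.7, 8.8]
tool_rot: [[0.974, -0.228, 0.0], [-0.228, -0.974, -0.001], [0.001, 0.001, -1.0]]
ft_force: [-1.0, -2.1, 3.6]
gripper_width: 25.4
gripper_force: 40.0
```

```bash
python3 - <<'E'
from h import *
im=np.load('side2.npy');b=(235,190,310,245);F=10
crop(im,b,F,'pics/o.png');o=cv2.imread('pics/o.png')
c=np.array([641,-122.0]);a=np.radians(3.9)
def pt(x,y,z):
    q=proj('side',[c[0]+x*np.cos(a)-y*np.sin(a),c[1]+x*np.sin(a)+y*np.cos(a),z]);return tuple(np.round((q+.5-[b[0],b[1]])*F-.5).astype(int).tolist())
for x,col in((-60,(0,0,255)),(-42,(0,255,0))):
    P=[pt(x,-90,0),pt(x,90,0),pt(x,90,54),pt(x,-90,54)]
    cv2.polylines(o,[np.array(P)],True,col,1)
for y in(63,21,-21,-63):
    cv2.circle(o,pt(-60,y,22),3,(255,0,255),-1);cv2.circle(o,pt(-18,y,54),3,(0,255,255),-1)
cv2.line(o,pt(60,-90,54),pt(-60,-90,54),(0,200,255),1)
cv2.imwrite('pics/o.png',o)
E
```

```text
(no output)
```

View pics/o.png

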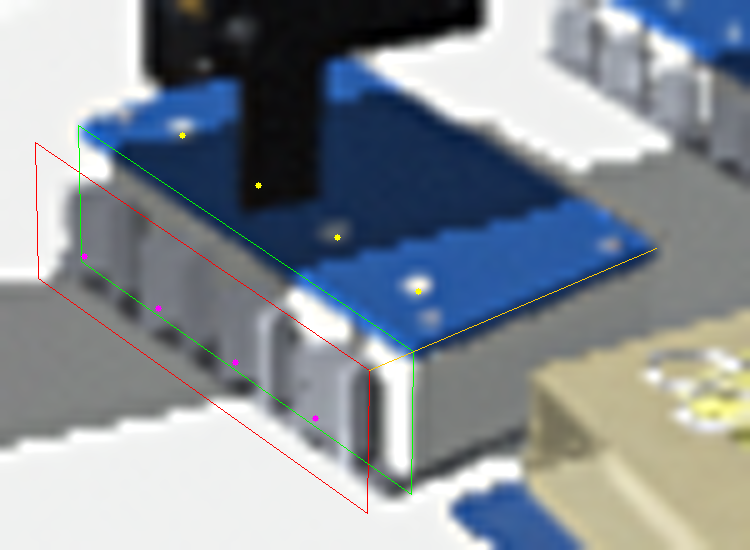

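The overlay matches: box and roof start at holder x = -42, guides reach -60, and the roof dots sit within about 1 px. Now I'll lift, retreat and turn.

Emit:
jog_arm --xyz '[[0,0,-0.003],[0,0,0],[-0.012,0,0],[-0.013,0,0],[0,0,0],[0,0,0],[0,0,0],[0,0,0]]' --dr '[[0,0,0],[0,0,0],[0,0,0],[0,0,0],[0,0,-5.7],[0,0,-5.7],[0,0,-5.7],[0,0,0]]' --grip '[0.2,0.2,0.2,0.2,0.2,0.2,0.2,0.2]'

```text
t: 4.55
position: [444.0, -309.0, 11.3]
tool_rot: [[0.998, 0.068, -0.001], [0.068, -0.998, 0.001], [-0.001, -0.001, -1.0]]
ft_force: [0.4, -1.3, -1.8]
gripper_width: 25.9
gripper_force: 40.0
```

Emit:
jog_arm --xyz '[[0,-0.02,0],[0,-0.025,0],[0,-0.025,0],[0,-0.022,0],[0,-0.015,0],[0,-0.005,0],[0,0,0],[0,0,0],[0,0,0]]' --dr '[[0,0,0],[0,0,0],[0,0,0],[0,0,0],[0,0,0],[0,0,0],[0,0,0],[0,0,0],[0,0,0]]' --grip '[0.2,0.2,0.2,0.2,0.2,0.2,0.2,0.2,0.2]'

```text
t: 5.45
position: [438.0, -199.0, 11.6]
tool_rot: [[0.998, 0.067, 0.0], [0.067, -0.998, -0.001], [0.0, 0.001, -1.0]]
ft_force: [-1.0, -0.9, -1.3]
gripper_width: 25.7
gripper_force: 40.0
```

```bash
cat >> h.py <<'E'
A=np.radians(3.9);C=np.array([641,-121.5])
def where():
    s=manip.sense();p=s['position'];R=np.array(s['tool_rot'])
    H=np.array([[np.cos(A),np.sin(A)],[-np.sin(A),np.cos(A)]])
    h=H@(np.array(p[:2])-C)
    print('t',s['t'],'tip depth',h[0]+117+60,'holder y',h[1],'z',p[2],'yaw',np.degrees(np.arctan2(R[1,0],R[0,0])),'F holder',H@np.array(s['ft_force'])[:2],s['ft_force'][2],'T',s['ft_torque'])
E
python3 - <<'E'
from h import *
where()
im=manip.snapshot('side');np.save('side3.npy',im);crop(im,(200,190,320,280),6,'pics/s3.png')
E
```

```text
t 5.45 tip depth -30.765418193972806 holder y -63.47363810323389 z 11.580261153930223 yaw 3.8162279189845894 F holder [-1.06  -0.817] -1.3085334597302232 T [0.077 0.033 0.069]
```

View pics/s3.png

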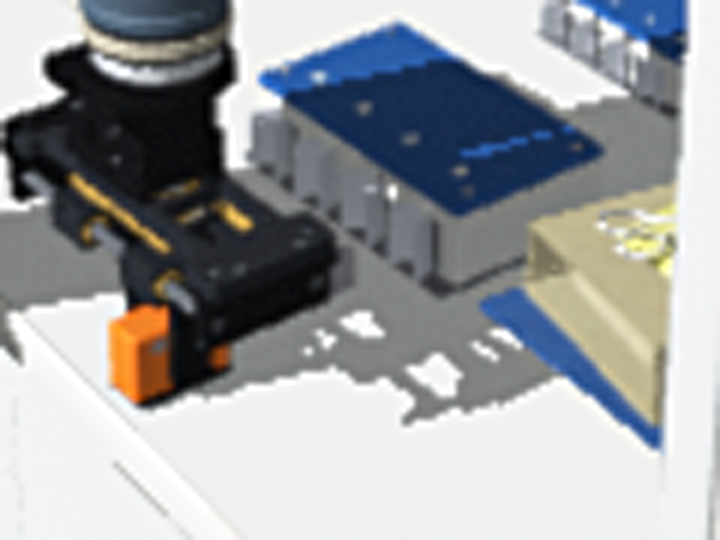

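Gauge is held level in line with bay 4 (tip near crop (350,270)). Advancing.

Emit:
jog_arm --xyz '[[0.01,0,0],[0.01,0,0],[0.01,0,0],[0.01,0,0],[0.005,0,0],[0.005,0,0],[0,0,0]]' --dr '[[0,0,0],[0,0,0],[0,0,0],[0,0,0],[0,0,0],[0,0,0],[0,0,0]]' --grip '[0.2,0.2,0.2,0.2,0.2,0.2,0.2]'

```text
t: 6.2
position: [488.6, -194.1, 11.5]
tool_rot: [[0.998, 0.069, 0.001], [0.069, -0.998, -0.0], [0.001, 0.0, -1.0]]
ft_force: [-0.2, 0.1, -1.1]
gripper_width: 25.9
gripper_force: 40.0
```

Emit:
jog_arm --xyz '[[0.003,0,0],[0.003,0,0],[0.002,0,0]]' --dr '[[0,0,0],[0,0,0],[0,0,0]]' --grip '[0.2,0.2,0.2]'

```text
t: 6.5
position: [496.0, -193.8, 11.6]
tool_rot: [[0.998, 0.069, 0.0], [0.069, -0.998, -0.0], [0.0, 0.0, -1.0]]
ft_force: [-0.4, 0.9, -1.7]
gripper_width: 25.6
gripper_force: 40.0
```

```bash
python3 -c "
from h import *
where()"
```

```text
t 6.5 tip depth 27.38723409661344 holder y -62.24691602609995 z 11.601617803995236 yaw 3.9322123974632217 F holder [-0.337  0.948] -1.7073244401224144 T [-0.021  0.015 -0.02 ]
```

No contact; it's past the throat. Next, through the 28–36 mm zone in small steps.

Emit:
jog_arm --xyz '[[0.002,0,0],[0.002,0,0],[0.002,0,0]]' --dr '[[0,0,0],[0,0,0],[0,0,0]]' --grip '[0.2,0.2,0.2]'

```text
t: 6.8
position: [501.9, -193.3, 11.6]
tool_rot: [[0.998, 0.069, 0.0], [0.069, -0.998, -0.0], [0.0, 0.0, -1.0]]
ft_force: [0.0, -0.2, -1.2]
gripper_width: 25.8
gripper_force: 40.0
```

Emit:
jog_arm --xyz '[[0.002,0,0],[0.002,0,0]]' --dr '[[0,0,0],[0,0,0]]' --grip '[0.2,0.2]'

```text
t: 7.0
position: [505.9, -193.0, 11.5]
tool_rot: [[0.998, 0.069, -0.0], [0.069, -0.998, -0.0], [-0.0, 0.0, -1.0]]
ft_force: [0.5, -0.8, -1.4]
gripper_width: 26.0
gripper_force: 40.0
```

Emit:
jog_arm --xyz '[[0.002,0,0],[0.002,0,0]]' --dr '[[0,0,0],[0,0,0]]' --grip '[0.2,0.2]'

```text
t: 7.2
position: [510.0, -192.8, 11.6]
tool_rot: [[0.998, 0.069, 0.0], [0.069, -0.998, -0.0], [0.0, 0.0, -1.0]]
ft_force: [0.2, -0.4, -1.9]
gripper_width: 25.7
gripper_force: 40.0
```

Emit:
jog_arm --xyz '[[0.003,0,0],[0.003,0,0],[0.003,0,0]]' --dr '[[0,0,0],[0,0,0],[0,0,0]]' --grip '[0.2,0.2,0.2]'

```text
t: 7.5
position: [519.1, -192.1, 11.6]
tool_rot: [[0.998, 0.069, 0.0], [0.069, -0.998, -0.0], [0.0, 0.0, -1.0]]
ft_force: [0.1, -0.2, -1.0]
gripper_width: 26.0
gripper_force: 40.0
```

Emit:
jog_arm --xyz '[[0.003,0,0],[0.003,0,0],[0.003,0,0]]' --dr '[[0,0,0],[0,0,0],[0,0,0]]' --grip '[0.2,0.2,0.2]'

```text
t: 7.8
position: [528.0, -191.5, 11.6]
tool_rot: [[0.998, 0.069, 0.0], [0.069, -0.998, -0.0], [0.0, 0.0, -1.0]]
ft_force: [0.4, 0.5, -1.4]
gripper_width: 25.8
gripper_force: 40.0
```

Bay 4 shows no drag, so it's worn. Withdraw and go to bay 3.

Emit:
jog_arm --xyz '[[-0.015,0,0],[-0.025,0,0],[-0.025,0,0],[-0.015,0,0],[0,0,0],[0,-0.012,0],[0,-0.015,0],[0,-0.012,0],[0,-0.002,0],[0,0,0]]' --dr '[[0,0,0],[0,0,0],[0,0,0],[0,0,0],[0,0,0],[0,0,0],[0,0,0],[0,0,0],[0,0,0],[0,0,0]]' --grip '[0.2,0.2,0.2,0.2,0.2,0.2,0.2,0.2,0.2,0.2]'

```text
t: 8.8
position: [445.5, -155.0, 11.6]
tool_rot: [[0.997, 0.071, 0.0], [0.071, -0.997, 0.0], [0.0, -0.0, -1.0]]
ft_force: [-0.4, 0.4, -1.2]
gripper_width: 25.7
gripper_force: 40.0
```

```bash
python3 -c "
from h import *
where()"
```

```text
t 8.8 tip depth -20.28178082229212 holder y -20.102671612533115 z 11.564398107160603 yaw 4.082764567288691 F holder [-0.387  0.448] -1.2232991488593996 T [-0.037 -0.002 -0.056]
```

Emit:
jog_arm --xyz '[[0.01,0.001,0],[0.012,0,0],[0.01,0,0],[0.007,0,0],[0.005,0,0],[0.003,0,0]]' --dr '[[0,0,0.2],[0,0,0],[0,0,0],[0,0,0],[0,0,0],[0,0,0]]' --grip '[0.2,0.2,0.2,0.2,0.2,0.2]'

```text
t: 9.4
position: [492.5, -153.9, 11.4]
tool_rot: [[0.998, 0.065, -0.0], [0.065, -0.998, 0.0], [-0.0, -0.0, -1.0]]
ft_force: [-0.8, 0.2, -1.3]
gripper_width: 26.0
gripper_force: 40.0
```

Emit:
jog_arm --xyz '[[0.002,0,0],[0.002,0,0]]' --dr '[[0,0,0],[0,0,0]]' --grip '[0.2,0.2]'

```text
t: 9.6
position: [495.4, -153.5, 11.3]
tool_rot: [[0.998, 0.066, -0.002], [0.066, -0.998, 0.0], [-0.001, -0.0, -1.0]]
ft_force: [-2.0, 1.8, -1.7]
gripper_width: 25.5
gripper_force: 40.0
```

Emit:
jog_arm --xyz '[[0.002,0,0],[0.002,0,0]]' --dr '[[0,0,0],[0,0,0]]' --grip '[0.2,0.2]'

```text
t: 9.8
position: [499.2, -153.0, 11.3]
tool_rot: [[0.998, 0.066, -0.002], [0.066, -0.998, 0.001], [-0.002, -0.001, -1.0]]
ft_force: [-2.4, 2.9, -1.3]
gripper_width: 25.7
gripper_force: 40.0
```

Emit:
jog_arm --xyz '[[0.001,-0.001,0],[0.002,0,0]]' --dr '[[0,0,0],[0,0,0]]' --grip '[0.2,0.2]'

```text
t: 10.0
position: [502.4, -152.1, 11.5]
tool_rot: [[0.998, 0.065, -0.001], [0.065, -0.998, 0.0], [-0.001, -0.0, -1.0]]
ft_force: [-5.2, 2.3, -0.6]
gripper_width: 25.6
gripper_force: 40.0
```

Emit:
jog_arm --xyz '[[0.002,0,0],[0.002,0,0]]' --dr '[[0,0,0],[0,0,0]]' --grip '[0.2,0.2]'

```text
t: 10.2
position: [503.9, -152.0, 10.9]
tool_rot: [[0.998, 0.065, -0.007], [0.065, -0.998, 0.0], [-0.007, -0.001, -1.0]]
ft_force: [-8.0, 1.0, 0.2]
gripper_width: 26.2
gripper_force: 40.0
```

Emit:
jog_arm --xyz '[[0.002,0,0],[0.002,0,0]]' --dr '[[0,0,0],[0,0,0]]' --grip '[0.2,0.2]'

```text
t: 10.4
position: [506.7, -152.1, 10.4]
tool_rot: [[0.998, 0.064, -0.009], [0.064, -0.998, 0.0], [-0.009, -0.001, -1.0]]
ft_force: [-8.0, 0.4, -0.6]
gripper_width: 26.0
gripper_force: 40.0
```

Emit:
jog_arm --xyz '[[0.003,0,0],[0.003,0,0]]' --dr '[[0,0,0],[0,0,0]]' --grip '[0.2,0.2]'

```text
t: 10.6
position: [512.7, -152.0, 10.3]
tool_rot: [[0.998, 0.064, -0.009], [0.064, -0.998, 0.0], [-0.009, -0.001, -1.0]]
ft_force: [-6.2, 0.4, -2.3]
gripper_width: 25.1
gripper_force: 40.0
```

Emit:
jog_arm --xyz '[[0.003,0,0],[0.003,0,0],[0.003,0,0]]' --dr '[[0,0,0],[0,0,0],[0,0,0]]' --grip '[0.2,0.2,0.2]'

```text
t: 10.9
position: [522.5, -151.4, 10.5]
tool_rot: [[0.998, 0.064, -0.007], [0.064, -0.998, -0.0], [-0.007, -0.0, -1.0]]
ft_force: [-7.0, -0.4, -0.9]
gripper_width: 25.9
gripper_force: 40.0
```

```bash
python3 -c "
from h import *
where()
im=manip.snapshot('side');crop(im,(200,190,320,280),6,'pics/s4.png')"
```

```text
t 10.9 tip depth 56.696996655437744 holder y -21.76292025928296 z 10.49436988250532 yaw 3.655111049870419 F holder [-6.98   0.063] -0.8952572067319138 T [0.129 1.437 0.057]
```

View pics/s4.png

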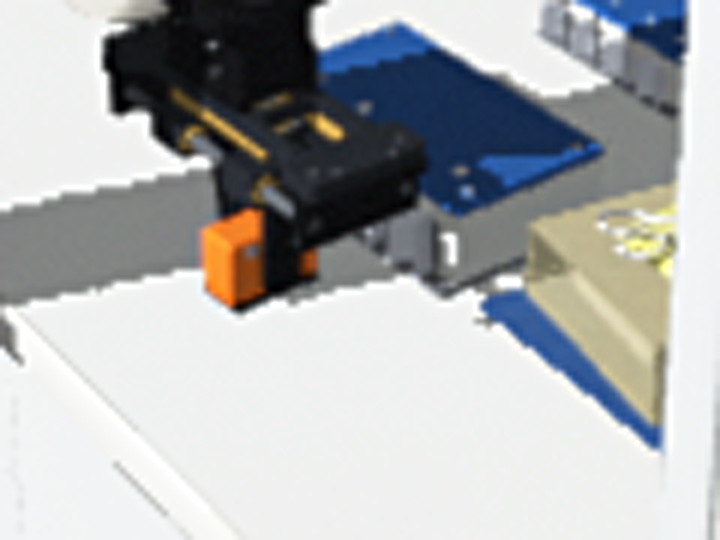

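Handle still seated in the fingers, with an even drag of about 7 N: bay 3 is the good one. Pushing on.

Emit:
jog_arm --xyz '[[0.004,0,0],[0.004,0,0],[0.004,0,0],[0.004,0,0],[0.003,0,0],[0.003,0,0]]' --dr '[[0,0,0],[0,0,0],[0,0,0],[0,0,0],[0,0,0],[0,0,0]]' --grip '[0.2,0.2,0.2,0.2,0.2,0.2]'

```text
t: 11.55
position: [544.5, -150.0, 10.4]
tool_rot: [[0.998, 0.064, -0.007], [0.064, -0.998, -0.0], [-0.007, -0.0, -1.0]]
ft_force: [-6.8, 0.6, -2.1]
gripper_width: 25.5
gripper_force: 40.0
```

Emit:
jog_arm --xyz '[[0.002,0,0.001],[0.002,0,0],[0.001,0,0]]' --dr '[[0,0,0],[0,0,0],[0,0,0]]' --grip '[0.2,0.2,0.2]'

```text
t: 11.85
position: [549.6, -149.8, 9.5]
tool_rot: [[0.998, 0.064, -0.007], [0.064, -0.998, -0.0], [-0.007, -0.0, -1.0]]
ft_force: [-6.6, 0.4, -2.3]
gripper_width: 25.8
gripper_force: 40.0
```

```bash
python3 -c "
from h import *
where()"
```

```text
t 11.85 tip depth 83.8466694184015 holder y -22.01740812992905 z 9.470023746548716 yaw 3.68901568722162 F holder [-6.581  0.809] -2.2751761924667773 T [0.049 1.455 0.246]
```

Emit:
jog_arm --xyz '[[0.001,0,0],[0.001,0,0],[0.001,0,0]]' --dr '[[0,0,0],[0,0,0],[0,0,0]]' --grip '[0.2,0.2,0.2]'

```text
t: 12.15
position: [552.4, -149.6, 9.5]
tool_rot: [[0.998, 0.064, -0.007], [0.064, -0.998, -0.0], [-0.007, -0.0, -1.0]]
ft_force: [-6.6, 0.7, -1.0]
gripper_width: 25.5
gripper_force: 40.0
```

Emit:
jog_arm --xyz '[[0.001,0,0],[0.001,0,0]]' --dr '[[0,0,0],[0,0,0]]' --grip '[0.2,0.2]'

```text
t: 12.35
position: [554.0, -149.5, 9.4]
tool_rot: [[0.998, 0.064, -0.008], [0.064, -0.998, -0.0], [-0.008, -0.0, -1.0]]
ft_force: [-7.5, -0.6, -0.7]
gripper_width: 25.8
gripper_force: 40.0
```

Emit:
jog_arm --xyz '[[0.001,0,0],[0.001,0,0]]' --dr '[[0,0,0],[0,0,0]]' --grip '[0.2,0.2]'

```text
t: 12.55
position: [554.1, -149.5, 9.3]
tool_rot: [[0.998, 0.064, -0.012], [0.064, -0.998, -0.0], [-0.012, -0.0, -1.0]]
ft_force: [-13.5, 1.2, 3.8]
gripper_width: 25.5
gripper_force: 40.0
```

Stop at 554 mm (handle at the mouth, force jump). Ease the push, lower to the bench.

Emit:
jog_arm --xyz '[[-0.001,0,0],[-0.001,0,0.0005],[-0.001,0,0.0005],[0,0,0],[0,0,0]]' --dr '[[0,0,0],[0,0,0],[0,0,0],[0,0,0],[0,0,0]]' --grip '[0.2,0.2,0.2,0.2,0.2]'

```text
t: 13.05
position: [554.1, -149.5, 9.0]
tool_rot: [[0.998, 0.064, -0.006], [0.064, -0.998, -0.001], [-0.006, 0.0, -1.0]]
ft_force: [-6.4, 1.3, 0.7]
gripper_width: 25.5
gripper_force: 40.0
```

Emit:
jog_arm --xyz '[[0,0,0.001],[0,0,0]]' --dr '[[0,0,0],[0,0,0]]' --grip '[0.2,0.2]'

```text
t: 13.25
position: [554.1, -149.6, 8.9]
tool_rot: [[0.998, 0.064, -0.006], [0.064, -0.998, -0.001], [-0.006, 0.0, -1.0]]
ft_force: [-8.9, 1.3, 7.5]
gripper_width: 26.0
gripper_force: 40.0
```

Emit:
jog_arm --xyz '[[0,0,0],[0,0,0],[0,0,0],[0,0,0],[0,0,0],[0,0,0],[0,0,0]]' --dr '[[0,0.3,0],[0,0,0],[0,0,0],[0,0,0],[0,0,0],[0,0,0],[0,0,0]]' --grip '[0.2,0.2,0.4,0.5,0.6,0.6,0.6]'

```text
t: 13.95
position: [557.3, -148.9, 8.6]
tool_rot: [[0.998, 0.065, 0.006], [0.065, -0.998, 0.0], [0.006, 0.0, -1.0]]
ft_force: [0.6, 0.2, -0.0]
gripper_width: 50.7
gripper_force: 0.0
```

Emit:
jog_arm --xyz '[[0,0,-0.01],[0,0,-0.02],[0,0,-0.03],[0,0,-0.04],[0,0,-0.04],[-0.03,0.03,-0.03],[-0.03,0.04,0],[-0.02,0.04,0],[0,0.04,0],[0,0.03,0],[0,0,0],[0,0,0]]' --dr '[[0,0,0],[0,0,0],[0,0,0],[0,0,0],[0,0,0],[0,0,0],[0,0,0],[0,0,0],[0,0,0],[0,0,0],[0,0,0],[0,0,0]]' --grip '[0.6,0.6,0.6,0.6,0.6,0.6,0.6,0.6,0.6,0.6,0.6,0.6]'

```text
t: 15.15
position: [488.8, -332.6, 177.4]
tool_rot: [[0.998, 0.064, 0.006], [0.064, -0.998, 0.001], [0.006, -0.0, -1.0]]
ft_force: [0.0, 0.2, 0.3]
gripper_width: 52.5
gripper_force: 0.0
```

```bash
python3 - <<'E'
from h import *
where()
im=manip.snapshot('side');a=manip.snapshot('top')
w=a.astype(float);R,B=w[...,0],w[...,2]
o=np.clip((R-B)/(R+B+1)/.55,0,1);o[o<.15]=0
f=fit('top',o,(278,215,302,242),[554,-149.5,3.7],60,26,46);print(f,'expect',554,-149.5)
crop(im,(200,190,300,265),7,'pics/a.png');crop(a,(250,185,320,260),7,'pics/b.png')
x,y=cv2.imread('pics/a.png'),cv2.imread('pics/b.png')
h=525;cv2.imwrite('pics/ab.png',cv2.resize(np.hstack([x,y]),(800,352)))
E
```

```text
t 15.15 tip depth 10.779102306112406 holder y -200.24015613289245 z 177.36020892361847 yaw 3.671340991254973 F holder [0.05  0.194] 0.2784127834848243 T [ 0.075  0.048 -0.031]
(array([ 554.234, -147.001,    4.264]), np.float64(2.562935537547782)) expect 554 -149.5
```

View pics/ab.png

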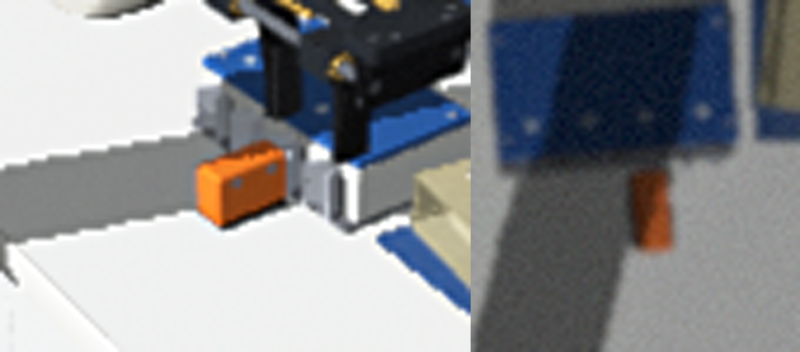

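The handle stands level against the mouth of bay 3, at side crop (240,185) and under the third roof dot in the top crop. The gripper is clear of everything.

```bash
python3 -c "
from station import manip
print(manip.sign_off())"
```

```text
the job is handed in; nothing more can be done
None
```

The gauge is fully home and level in bay 3 (third from the left), which gripped it with an even drag of about 7 N. Bay 4 had no drag, bays 1 and 2 were not tried, the cup and vial were never approached, and the job was handed in at about 15 s.

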